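# Find the thread hand of the bottle's cap and hold the cap off

## Task

The small metal sweetener bottle is kept in the wooden tea box: lift the box's hinged lid until it rests open on its stop. Then take the black twist-off cap off the bottle; its thread may be right- or left-handed, so try gently which way it loosens and do not force it. Finish while still holding the cap upright in the gripper, still and about a hand's breadth straight above the bottle's neck, so that the neck can be wiped; leave the ramekin, the tin and the mug where they are.

Things in the scene. Friction and masses are not known exactly. Their poses are not given: they have to be found in the camera images.
- tea_box: oak box, fixed to the worktop, 160 (x) x 240 (y) x 85 mm high with its lid; origin at the centre of its underside (within 2 mm), x axis towards the back (hinge side), y along its width, z up. Rim of the open box 62 mm high; two dividers inside (y = -38 and +38 mm) 56 mm high. The bottle stands in the middle compartment, 30 mm nearer the front than the origin.
- tea_box_lid (a joint): angle of the box's lid: 0 shut, grows as it opens, 1.75 rad on its stop, leaning back past upright. Free hinge: below about 1.4 rad the lid falls shut, beyond about 1.5 rad it falls open onto its stop.
- hinge (a point): middle of the lid's hinge line, at the back rim of the box, 62 mm above the worktop; the hinge line runs along the box's y axis. Wall cupboards overhang the back of the worktop from x = 0.60 on, 0.61 m up: while the lid swings up keep the hand and wrist clear of them (lean the hand back towards the robot, or push the half-open lid from inside).
- pull (a point): centre of the brass pull's head, mid-front edge of the lid: 18 mm wide (along the hinge line) x 18 mm (out from the lid) x 16 mm; centre 24 mm out from the lid's front face, 75 mm above the worktop when shut. Pinched on its two sides (fingers closing along the hinge line) it pivots between the pads as the lid swings, on a circle of radius 184 mm about the hinge; points up when open.
- cap: black ribbed cap, 38 mm diameter, 32 mm high, 60 g; origin: centre of its underside, z up; top 76 mm above the worktop. Grip its side with 10 to 20 N, fingertips 60 mm above the worktop (over the dividers); at a stop it then slips in the grip. Part-turn thread: one way it stops within 0.3 rad, the other way it turns and is loose from 0.7 to 1.4 rad, then lifts straight off. Which way varies.
- neck (a point): centre of the top of the bottle's steel neck (16 mm diameter), inside the cap, 62.5 mm above the worktop, on the bottle's axis. The cap must rise 18.5 mm to clear the neck.
- ramekin: white ramekin, 90 mm diameter, 42 mm high, a bystander; origin at the centre of its underside
- tin: flat food tin, 86 mm diameter, 40 mm high, a bystander; origin at the centre of its underside
- mug: plain mug, 86 x 119 x 101 mm, a bystander; origin at the centre of its underside
- bottle: squat aluminium bottle, 62 mm diameter, fixed upright in the box's middle compartment; origin at the centre of its underside, 6 mm above the worktop; z up along its axis

How it is judged:
By the outcome, as a careful person would: the job done as asked, in the order asked, and still so for the second after the job is handed in, while the arm keeps its last pose, push and grip.
It also fails if it takes over 64 s, if anything falls off the work surface, if the arm or the gripper's body presses on something with over 40 N, if the wrist force passes 120 N, or if a joint passes its speed limit or range.

## Robot

A 6-joint arm with a two-finger parallel gripper is mounted at the origin on a cart in front of the work surface, level with it; the furniture and walls round the work are solid. World frame = base frame: x ahead of the robot, y to its left, z up, the work surface at z = 0. Lengths are in m, angles in rad, forces in N, time in s.
With the tool pointing down it reaches from about 0.375 to 0.925 m from the base axis. Payload 5.7 kg.
Tool frame: the origin (TCP) lies between the finger pads; the fingertips stand 17 mm ahead of it and the grasp point (between the pads) lies 2 mm behind it; z points along the fingers, y is the line along which they close (so a half turn about z gives the same grasp; the last joint's range is limited). The gripper opens to 85 mm and grips with 20 to 120 N. Pads are 22 mm wide; open, the fingers measure 114 mm over their backs; the gripper's body (76 mm by 85 mm) begins 54 mm behind the grasp point. The pads swing forward as they close: fully open they stand 13 mm farther back than shut.
Start: joints at [-1.385, 0.359, 1.51, -0, 1.272, -0.115], TCP at [0.178, -0.573, 0.248] pointing down, gripper open.
Joint ranges: [-2.97, 2.97], [-1.01, 2.36], [0.21, 2.38], [-0.96, 4.11], [0.2, 2.71], [-2.98, 2.98]. Speed limits (rad/s): [2.39, 2.39, 3.14, 3.14, 3.14, 3.14].

## Interface

Orientations are given as a unit quaternion [x, y, z, w].
In Python, from cell import robot gives the robot as it stands.
- The arm moves only by the tool apply_moves, never from a script. Its argument "increments" is a list of rows, each an object of numbers: "fingers": the finger opening in mm, from 0 to 85.4; "x", "y", "z": the shift along the tool's x, y, z in mm; "twist": the turn about the tool's z in degrees. In form: [{"fingers": .., "x": .., "y": .., "z": .., "twist": ..}, ...]. A call has exactly 10 rows; each row shifts and turns the commanded pose from where the row before left it, along the tool's axes as they then stand; what a row does not reach is not made up. A row lasts 1/8 s, in which the tool goes at most 62.5 mm and 10.7 degrees, less where a joint would pass 70% of its speed; a pose out of reach is approached as far as the arm can. A call is refused whole if a number of a shift passes 62.5 or a number of a turn 10.7, either way. A call with a gripper value outside its range is refused whole. The fingers move at their own pace and stop on an object; "force" is the grip in N (left out, the last holds). Time passes only in rows, so rows that do not move let the fingers close, or fill a call up. It gives the time, the measured TCP pose, the force, the opening and the grip force at its end, in the units of the state.
- robot.get_obs(): the state, without advancing time (a new reading comes with each control period).
- robot.grab_frame(name): name is "side" or "top" or "wrist"; returns (picture, depth): 400x640x3 uint8, red, green, blue; 400x640 float32, m along the optical axis (not along the pixel's ray), 0 where there is no reading.
- robot.camera_info(name): a dict with "camera_matrix" (3x3 intrinsics, pixels), "R" (3x3) and "t" (3): a world point X has camera coordinates R X + t; the wrist camera has in their place "T_tool_cam" (4x4, takes a point from camera to tool coordinates, whose origin is the TCP and whose axes are the flange's). Camera axes: x right, y down, z forward; pixel columns grow to the right and rows downward; lengths in m; the calibration is good to about 2 mm. The wrist camera is an equidistant fisheye: a pixel r from the principal point sees the ray r / f radians off the axis. A picture is of the moment at which its call begins: read the wrist's pose just before it. camera_info takes no time and is no camera call.
- robot.sign_off(): hands the job in; it is judged then, once.
The state is a dict: "time_s": time; "q": joint angles; "qd": joint speeds; "effort": joint torques, N m; "position": TCP position; "ee_rot": TCP orientation; "ft_force": force on the tool from outside, world axes, zero at the start; "ft_torque": the same for the moment, N m; "gripper_width": finger opening in m; "finger_force": force on a finger pad.
Only numpy, scipy, OpenCV 4.12 (cv2) and the standard library are available. Lean on these libraries where they do the work, as an engineer would, in place of code of your own. Each camera call takes 0.05 s, during which the arm holds its last target. There are 200 camera calls.

## Working session

There is one attempt and no reset: what is moved stays moved. The work goes in short steps, Python scripts to look and compute and a tool call to move; the robot and the scene stay as the last step left them, time stands still between calls to the robot, and variables do not carry over. Pictures are saved under pics/ and viewed, at most 11 in all, crops included, and the job is handed in when it is done.

Besides the shell and the picture viewer there is one more tool, called after ">>>" in YAML: its name, and indented under it one key for each argument. apply_moves: Moves the arm, as the interface text tells. Its arguments: {"type":"object","properties":{"increments":{"type":"array"},"force":{"type":"number"}},"required":["increments"]}

```bash
mkdir -p pics; ls
python3 - <<'E'
from cell import robot
import cv2, numpy as np
np.set_printoptions(precision=4,suppress=True)
for n in ("top","side"):
    p,d=robot.grab_frame(n); cv2.imwrite(f"pics/{n}0.png",p[:,:,::-1]); np.save(f"pics/{n}0.npy",d)
    print(n,robot.camera_info(n))
print(robot.camera_info("wrist")); print(robot.get_obs())
E
```

```text
pics
top {'camera_matrix': array([[399.9195,   0.    , 326.4499],
       [  0.    , 399.9195, 196.1964],
       [  0.    ,   0.    ,   1.    ]]), 'R': array([[-0.0233, -0.9997, -0.0009],
       [-0.9892,  0.0232, -0.1446],
       [ 0.1446, -0.0024, -0.9895]]), 't': array([-0.0004,  0.5926,  0.982 ])}
side {'camera_matrix': array([[438.2327,   0.    , 317.2411],
       [  0.    , 438.2327, 197.6822],
       [  0.    ,   0.    ,   1.    ]]), 'R': array([[-0.9728, -0.2314,  0.006 ],
       [-0.1552,  0.6328, -0.7586],
       [ 0.1717, -0.739 , -0.6515]]), 't': array([0.5644, 0.1882, 1.0829])}
{'camera_matrix': array([[309.7069,   0.    , 318.3398],
       [  0.    , 309.7069, 199.3655],
       [  0.    ,   0.    ,   1.    ]]), 'T_tool_cam': array([[ 0.0004, -0.9603, -0.279 ,  0.0706],
       [ 1.    ,  0.0002,  0.0009, -0.0011],
       [-0.0008, -0.279 ,  0.9603, -0.1256],
       [ 0.    ,  0.    ,  0.    ,  1.    ]])}
{'time_s': 0.1, 'q': array([-1.3851,  0.3594,  1.5113,  0.    ,  1.2725, -0.1151]), 'qd': array([ 0.0007, -0.0017, -0.0027,  0.001 , -0.0008, -0.0005]), 'effort': array([  0.    , -52.8651, -27.935 ,  -0.0002,   0.005 ,   0.    ]), 'position': array([ 0.1777, -0.5725,  0.2475]), 'ee_rot': array([ 0.9887,  0.1498, -0.    , -0.0008]), 'ft_force': array([ 0.668 , -0.6448,  0.1112]), 'ft_torque': array([-0.0524, -0.0143,  0.0341]), 'finger_force': 0.0, 'gripper_width': 0.08568710026614702}
```

View pics/top0.png

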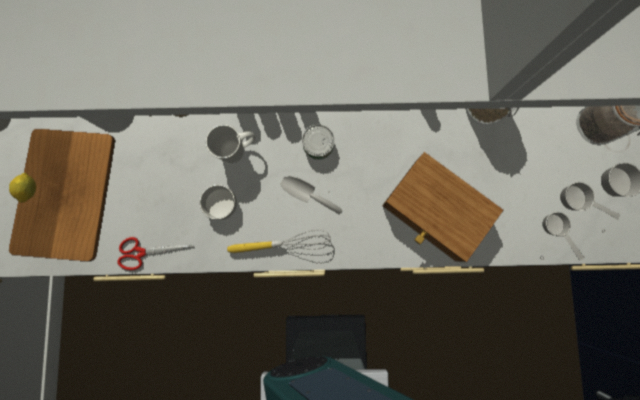

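View pics/side0.png

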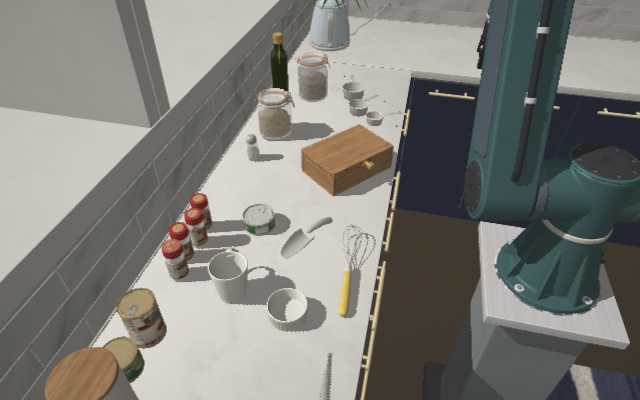

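The top view shows the oak box rotated about 35°. Its lid corners are near (426,153), (502,210), (465,261) and (386,204), with the pull at (420,238). In the side view the pull is at about (369,164), and the ramekin, mug and tin are well to the left.

```bash
cat > h.py <<'E'
import numpy as np, cv2
from cell import robot
np.set_printoptions(precision=4,suppress=True)
def rays(n,uv):
    i=robot.camera_info(n);K=i["camera_matrix"];R=np.array(i["R"]);t=np.array(i["t"])
    uv=np.atleast_2d(np.asarray(uv,float)); d=np.c_[(uv-K[:2,2])/K[0,0],np.ones(len(uv))]@R
    return -R.T@t,d
def plane(n,uv,z):
    C,d=rays(n,uv); return C+d*((z-C[2])/d[:,2])[:,None]
def depthpts(n,D):
    i=robot.camera_info(n);K=i["camera_matrix"];R=np.array(i["R"]);t=np.array(i["t"])
    v,u=np.mgrid[:D.shape[0],:D.shape[1]]
    c=np.dstack([(u-K[0,2])/K[0,0]*D,(v-K[1,2])/K[1,1]*D,D]); return (c-t)@R
E
python3 - <<'E'
from h import *
for n,roi in (("top",(375,515,145,268)),("side",(295,400,120,196))):
    D=np.load(f"pics/{n}0.npy"); P=depthpts(n,D)
    I=cv2.imread(f"pics/{n}0.png"); 
    a,b,c,d=roi; m=np.zeros(D.shape,bool); m[c:d,a:b]=1
    m&=(D>0)
    t=m&(P[...,2]>.072)&(P[...,2]<.1)
    print(n,"ztop",np.median(P[t][:,2]),t.sum())
    cc,l,s,_=cv2.connectedComponentsWithStats(t.astype(np.uint8)); k=1+np.argmax(s[1:,4]); t=l==k
    if n=="top":
        hsv=cv2.cvtColor(I,cv2.COLOR_BGR2HSV); w=m&(hsv[...,1]>90); 
        v,u=np.nonzero(t); print("colour/depth mask",w.sum(),t.sum())
    v,u=np.nonzero(t); X=plane(n,np.c_[u,v],.085)[:,:2].astype(np.float32)
    r=cv2.minAreaRect(X*1000); print(r, cv2.boxPoints(r))
    hsv=cv2.cvtColor(I,cv2.COLOR_BGR2HSV)
    y=m&(hsv[...,1]>140)&(hsv[...,2]>110)&(hsv[...,0]>14)
    v,u=np.nonzero(y);print("yel",y.sum(),u.mean() if len(u) else 0,v.mean() if len(v) else 0)
    for uu,vv in ([(420,238)] if n=="top" else [(369,164)]): print("pull",plane(n,[(uu,vv)],.075), P[vv-1:vv+2,uu-1:uu+2].reshape(-1,3).round(3).tolist()[::4])
# bystanders
D=np.load("pics/top0.npy");P=depthpts("top",D)
for nm,(u,v),z in (("ram",(219,204),.042),("tin",(318,141),.04),("mug",(225,143),.1)): print(nm,plane("top",[(u,v)],z))
for nm,(u,v) in (("edge",(400,266)),("whiskend",(335,245))): print(nm,plane("top",[(u,v)],0))
E
```

```text
top ztop 0.08410446731394253 6500
colour/depth mask 6896 6500
((543.0438842773438, -291.7171630859375), (239.9246368408203, 193.91836547851562), 50.91154861450195) [[ 392.1482 -323.6941]
 [ 542.6625 -445.9634]
 [ 693.9396 -259.7402]
 [ 543.4253 -137.4709]]
yel 5902 444.0984412063707 206.30040664181632
pull [[ 0.4791 -0.2404  0.075 ]] [[0.481, -0.236, 0.085], [0.479, -0.239, 0.082], [0.476, -0.241, 0.081]]
side ztop 0.08614233277672258 2673
((544.688232421875, -287.9800109863281), (254.4658660888672, 204.22605895996094), 51.07978057861328) [[ 385.3096 -322.8187]
 [ 544.2019 -451.1212]
 [ 704.0669 -253.1413]
 [ 545.1746 -124.8388]]
yel 0 0 0
pull [[ 0.4816 -0.2472  0.075 ]] [[0.484, -0.236, 0.086], [0.481, -0.234, 0.084], [0.477, -0.231, 0.083]]
ram [[0.5788 0.2611 0.042 ]]
tin [[0.7397 0.0045 0.04  ]]
mug [[0.7226 0.2331 0.1   ]]
edge [[ 0.4105 -0.2017  0.    ]]
whiskend [[ 0.4687 -0.0338  0.    ]]
```

Run:
```python
from h import *
for n,roi in (("top",(375,515,145,268)),("side",(295,400,120,196))):
    D=np.load(f"pics/{n}0.npy"); P=depthpts(n,D)
    a,b,c,d=roi; m=np.zeros(D.shape,bool); m[c:d,a:b]=1
    t=(m&(D>0)&(P[...,2]>(.076 if n=="top" else .079))&(P[...,2]<.1)).astype(np.uint8)
    o=cv2.morphologyEx(t,cv2.MORPH_OPEN,cv2.getStructuringElement(cv2.MORPH_ELLIPSE,(17,17)))
    v,u=np.nonzero(o); X=plane(n,np.c_[u,v],.085)[:,:2].astype(np.float32)
    r=cv2.minAreaRect(X*1000); print(n,o.sum(),r,"mean",X.mean(0))
    p=t-cv2.dilate(o,np.ones((3,3))) ; p=(p==1).astype(np.uint8)
    cc,l,s,ce=cv2.connectedComponentsWithStats(p); k=1+np.argmax(s[1:,4]); print("pull px",s[k],ce[k],plane(n,[ce[k]],.080))
c=np.array([.543,-.29])
```

```text
top 5722 ((555.6671142578125, -302.2754821777344), (239.50836181640625, 160.90093994140625), 50.821292877197266) mean [ 0.5543 -0.302 ]
pull px [445 243  27  19 176] [458.0227 252.2045] [[ 0.4426 -0.3293  0.08  ]]
side 1879 ((556.6773071289062, -303.4493713378906), (244.2802276611328, 166.0142059326172), 51.01271057128906) mean [ 0.5508 -0.2921]
pull px [326 124  38  21 194] [342.6392 134.1237] [[ 0.5871 -0.3815  0.08  ]]
```

Run:
```python
from h import *
D=np.load("pics/side0.npy");P=depthpts("side",D); I=cv2.imread("pics/side0.png")
print("cam",rays("side",[(0,0)])[0],rays("top",[(0,0)])[0])
a=-1.385; r=P[...,0]*np.cos(a)+P[...,1]*np.sin(a); l=-P[...,0]*np.sin(a)+P[...,1]*np.cos(a)
m=(D>0)&(P[...,2]>.1)&(r>-.2)&(abs(l)<.2)&(r<.75)
m[:, :440]=0
for r0 in np.arange(-.1,.75,.05):
    k=m&(r>r0)&(r<r0+.05)
    if k.any(): print("r %.2f n %d z %.3f..%.3f lat %.3f..%.3f"%(r0,k.sum(),P[k][:,2].min(),P[k][:,2].max(),l[k].min(),l[k].max()))
p,d=robot.grab_frame("wrist"); cv2.imwrite("pics/w0.png",p[:,:,::-1])
```

```text
cam [0.3923 0.8117 0.8449] [ 0.4442 -0.0118  1.0574]
r -0.10 n 7551 z 0.100..0.378 lat -0.089..0.200
r -0.05 n 5693 z 0.100..0.502 lat -0.099..0.200
r 0.00 n 3918 z 0.100..0.625 lat -0.064..0.200
r 0.05 n 913 z 0.343..0.624 lat -0.043..0.200
r 0.55 n 121 z 0.336..0.467 lat 0.089..0.109
r 0.60 n 150 z 0.246..0.458 lat 0.067..0.107
r 0.65 n 55 z 0.281..0.344 lat 0.076..0.090
```

>>> apply_moves:
  increments:
    - {"fingers": 85,"x": 42.5,"y": -26,"z": 5,"twist": 0}
    - {"fingers": 85,"x": 42.5,"y": -26,"z": 5,"twist": 0}
    - {"fingers": 60,"x": 42.5,"y": -26,"z": 5,"twist": 0}
    - {"fingers": 50,"x": 42.5,"y": -26,"z": 5,"twist": 0}
    - {"fingers": 50,"x": 42.5,"y": -26,"z": 5,"twist": 0}
    - {"fingers": 50,"x": 42.5,"y": -26,"z": 5,"twist": 0}
    - {"fingers": 50,"x": 42.5,"y": -26,"z": 5,"twist": 0}
    - {"fingers": 50,"x": 42.5,"y": -26,"z": 5,"twist": 0}
    - {"fingers": 50,"x": 42.5,"y": -26,"z": 5,"twist": 0}
    - {"fingers": 50,"x": 0,"y": 0,"z": 0,"twist": -10.5}

```text
time_s: 1.4
position: [0.4753, -0.2333, 0.2027]
ee_rot: [0.97, 0.243, 0.0, -0.001]
ft_force: [-0.3, -0.1, -0.0]
gripper_width: 0.0503
finger_force: 0.0
```

>>> apply_moves:
  increments:
    - {"fingers": 50,"x": 0,"y": 0,"z": 0,"twist": -10.5}
    - {"fingers": 50,"x": 0,"y": 0,"z": 0,"twist": -10.5}
    - {"fingers": 50,"x": 0,"y": 0,"z": 0,"twist": -10.5}
    - {"fingers": 50,"x": 0,"y": 0,"z": 0,"twist": -10.5}
    - {"fingers": 50,"x": 0,"y": 0,"z": 0,"twist": -10.5}
    - {"fingers": 50,"x": 0,"y": 0,"z": 0,"twist": -10.5}
    - {"fingers": 50,"x": 0,"y": 0,"z": 0,"twist": -10.5}
    - {"fingers": 50,"x": 0,"y": 0,"z": 0,"twist": -10.5}
    - {"fingers": 50,"x": 0,"y": 0,"z": 0,"twist": -10.5}
    - {"fingers": 50,"x": 0,"y": 0,"z": 0,"twist": -10.5}

```text
time_s: 2.65
position: [0.4736, -0.2361, 0.2031]
ee_rot: [0.398, 0.917, 0.0, -0.0]
ft_force: [-0.4, -0.9, -0.2]
gripper_width: 0.0496
finger_force: 0.0
```

```bash
cat >> h.py <<'E'
C0=np.array([.556,-.3026,0]); YAW=np.radians(-39.1)
BX=np.array([np.cos(YAW),np.sin(YAW),0]);BY=np.array([-np.sin(YAW),np.cos(YAW),0])
from scipy.spatial.transform import Rotation as Rn
def tgt(p,ang=None):
    o=robot.get_obs(); R=Rn.from_quat(o["ee_rot"]).as_matrix()
    xa=np.degrees(np.arctan2(R[1,0],R[0,0]))
    print("t",o["time_s"],"q",o["q"],"pos",o["position"],"xang",xa,"tilt",R[:,2],"w",o["gripper_width"],"ft",o["ft_force"])
    print("tool shift mm",R.T@(np.asarray(p)-o["position"])*1000)
def wrist_px(uv,z):
    o=robot.get_obs(); i=robot.camera_info("wrist");K=i["camera_matrix"];T=np.array(i["T_tool_cam"])
    uv=np.atleast_2d(np.asarray(uv,float))-K[:2,2]; r=np.linalg.norm(uv,axis=1); th=r/K[0,0]
    d=np.c_[uv/r[:,None]*np.sin(th)[:,None],np.cos(th)]
    R=Rn.from_quat(o["ee_rot"]).as_matrix(); c=R@T[:3,3]+o["position"]; w=d@(R@T[:3,:3]).T
    return c+w*((z-c[2])/w[:,2])[:,None]
E
python3 - <<'E'
from h import *
pull=C0-.104*BX+[0,0,.075]; tgt(pull); print(pull)
p,d=robot.grab_frame("wrist"); cv2.imwrite("pics/w1.png",p[:,:,::-1])
p,d=robot.grab_frame("side"); cv2.imwrite("pics/side1.png",p[:,:,::-1]); np.save("pics/side1.npy",d)
E
```

```text
t 2.65 q [-0.5931  0.3057  1.7175  0.0001  1.1189 -1.345 ] pos [ 0.4736 -0.2361  0.2031] xang 133.08114489348898 tilt [-0.0004  0.0004 -1.    ] w 0.049592598891861614 ft [-0.4433 -0.8659 -0.2058]
tool shift mm [ -1.9132   0.6338 128.0773]
[ 0.4753 -0.237   0.075 ]
```

View images.

View pics/side1.png

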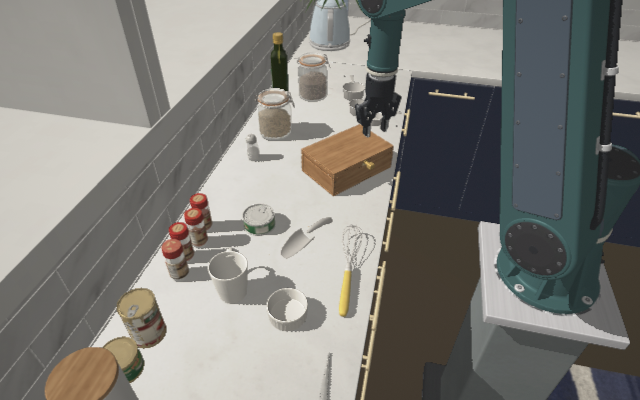

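View pics/w1.png

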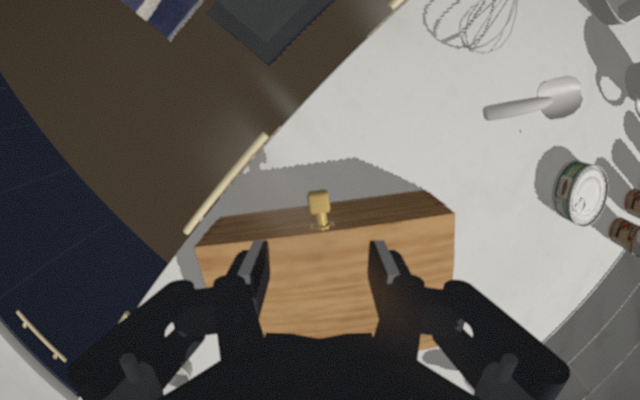

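Side view: the gripper hangs over the lid's front edge, and the wrist joint is at the top of the frame near (385,5). Wrist view: the brass pull's head is at about (318,200), centred between the fingers.

Run:
```python
from h import *
print("pull wrist", wrist_px([(318,200)],.082), "box", C0-.104*BX)
I=cv2.imread("pics/w1.png");h=cv2.cvtColor(I,cv2.COLOR_BGR2HSV)
m=((h[...,0]>18)&(h[...,0]<32)&(h[...,1]>110)&(h[...,2]>90)).astype(np.uint8);m[:180]=0;m[240:]=0;m[:,:290]=0;m[:,350:]=0
v,u=np.nonzero(m);print(m.sum(),u.min(),u.max(),v.min(),v.max(),u.mean())
D=np.load("pics/side1.npy");P=depthpts("side",D)
for v in range(0,60,6):
    row=[(u,P[v,u].round(3).tolist()) for u in (365,385,405) if D[v,u]>0]; print(v,row)
D=np.load("pics/side0.npy");P=depthpts("side",D)
k=(D>0)&(P[...,0]>.3)&(P[...,2]>.5); print("ovh", k.sum(), P[k].min(0) if k.any() else 0)
k=k[:, :200]; Q=P[:,:200][k]; print(np.percentile(Q,[1,50,99],axis=0) if len(Q) else 0)
```

```text
pull wrist [[ 0.4738 -0.2364  0.082 ]] box [ 0.4753 -0.237   0.    ]
578 309 330 191 230 320.33217993079586
0 [(365, [0.522, -0.193, 0.55]), (385, [0.476, -0.166, 0.561]), (405, [0.434, -0.137, 0.572])]
6 [(365, [0.521, -0.191, 0.538]), (385, [0.475, -0.165, 0.549]), (405, [0.432, -0.135, 0.561])]
12 [(365, [0.521, -0.196, 0.523]), (385, [0.474, -0.166, 0.536]), (405, [0.435, -0.233, 0.519])]
18 [(365, [0.712, -1.72, 0.005]), (385, [0.475, -0.197, 0.514]), (405, [0.491, -1.733, 0.018])]
24 [(365, [0.698, -1.631, 0.002]), (385, [0.474, -0.2, 0.5]), (405, [0.485, -1.682, 0.003])]
30 [(365, [0.685, -1.546, -0.0]), (385, [0.473, -0.202, 0.486]), (405, [0.477, -1.582, 0.006])]
36 [(365, [0.671, -1.45, 0.004]), (385, [0.471, -0.201, 0.473]), (405, [0.47, -1.513, -0.0])]
42 [(365, [0.659, -1.372, 0.003]), (385, [0.47, -0.202, 0.458]), (405, [0.463, -1.42, 0.004])]
48 [(365, [0.648, -1.296, 0.002]), (385, [0.468, -0.198, 0.446]), (405, [0.457, -1.34, 0.004])]
54 [(365, [0.636, -1.215, 0.006]), (385, [0.466, -0.198, 0.432]), (405, [0.45, -1.267, 0.004])]
ovh 47800 [0.6048 0.0775 0.6176]
[[0.6059 0.2268 0.6204]
 [0.6392 0.5275 0.6425]
 [0.7514 0.697  0.7428]]
```

>>> apply_moves:
  increments:
    - {"fingers": 50,"x": 0,"y": 0,"z": 20,"twist": -7.8}
    - {"fingers": 45,"x": 0,"y": 0,"z": 35,"twist": 0}
    - {"fingers": 40,"x": 0,"y": 0,"z": 35,"twist": 0}
    - {"fingers": 40,"x": 0,"y": 0,"z": 35,"twist": 0}
    - {"fingers": 40,"x": 0,"y": 0,"z": 17,"twist": 0}
    - {"fingers": 40,"x": 0,"y": 0,"z": 0,"twist": 0}
    - {"fingers": 30,"x": 0,"y": 0,"z": 0,"twist": 0}
    - {"fingers": 20,"x": 0,"y": 0,"z": 0,"twist": 0}
    - {"fingers": 10,"x": 0,"y": 0,"z": 0,"twist": 0}
    - {"fingers": 10,"x": 0,"y": 0,"z": 0,"twist": 0}
  force: 30

```text
time_s: 4.0
position: [0.4739, -0.2373, 0.0624]
ee_rot: [0.338, 0.941, -0.001, 0.001]
ft_force: [-2.9, -4.2, 5.1]
gripper_width: 0.0176
finger_force: 31.5
```

Run:
```python
from h import *
tgt(C0-.104*BX+[0,0,.061])
o=robot.get_obs(); print(o["finger_force"])
H=C0+.08*BX; 
for th in (0,10,20,30,37,44,52):
    a=np.radians(th); pa=np.radians(180-4.04-th)
    px,pz=.184*np.cos(pa),.184*np.sin(pa); ex=-.16*np.cos(a)
    x=min(px,ex-.012) ; P=H+x*BX; print(th,"boxx",round(x*1000,1),"z",round((.062+pz-.014)*1000,1),"world x",round(P[0],3),"edge z",round((.062+.16*np.sin(a))*1e3,1))
```

```text
t 4.0 q [-0.5937  0.5025  1.845  -0.0017  0.7921 -1.4748] pos [ 0.4739 -0.2373  0.0624] xang 140.547991997614 tilt [ 0.0009 -0.002  -1.    ] w 0.01757705788959547 ft [-2.8927 -4.1822  5.083 ]
tool shift mm [-0.8688  1.0757  1.3738]
31.5141561627388
0 boxx -183.5 z 61.0 world x 0.476 edge z 62.0
10 boxx -178.5 z 92.6 world x 0.48 edge z 89.8
20 boxx -168.0 z 123.0 world x 0.488 edge z 116.7
30 boxx -152.5 z 151.0 world x 0.5 edge z 142.0
37 boxx -139.8 z 168.8 world x 0.51 edge z 158.3
44 boxx -127.1 z 184.8 world x 0.519 edge z 173.1
52 boxx -110.5 z 200.6 world x 0.532 edge z 188.1
```

>>> apply_moves:
  increments:
    - {"fingers": 10,"x": -1,"y": 0,"z": -8,"twist": 0}
    - {"fingers": 10,"x": -1,"y": 0,"z": -8,"twist": 0}
    - {"fingers": 10,"x": -3,"y": 0,"z": -16,"twist": 0}
    - {"fingers": 10,"x": -5,"y": 0,"z": -15,"twist": 0}
    - {"fingers": 10,"x": -5.5,"y": 0,"z": -15,"twist": 0}
    - {"fingers": 10,"x": -7.5,"y": 0,"z": -14,"twist": 0}
    - {"fingers": 10,"x": -8,"y": 0,"z": -14,"twist": 0}
    - {"fingers": 10,"x": -12.5,"y": 0,"z": -17.5,"twist": 0}
    - {"fingers": 10,"x": 0,"y": 0,"z": 0,"twist": 0}
    - {"fingers": 10,"x": 0,"y": 0,"z": 0,"twist": 0}

```text
time_s: 5.25
position: [0.5056, -0.263, 0.1692]
ee_rot: [0.338, 0.941, 0.0, -0.002]
ft_force: [-5.8, 1.4, 4.5]
gripper_width: 0.0176
finger_force: 30.4
```

Run:
```python
from h import *
H=C0+.08*BX
tgt(H-.1271*BX+[0,0,.1848]); print(robot.get_obs()["ft_torque"])
p,d=robot.grab_frame("side"); cv2.imwrite("pics/side2.png",cv2.resize(p[0:220,250:450,::-1],None,fx=2.7,fy=2.7)); np.save("pics/side2.npy",d)
P=depthpts("side",d)
I=p; 
# lid angle: fit points in box frame
Q=(P-H); bx=Q@BX; by=Q@BY; bz=Q[...,2]
k=(d>0)&(bx>-.2)&(bx<.02)&(abs(by)<.13)&(abs(by)>.06)&(bz>.03)
A=np.c_[bx[k],np.ones(k.sum())]; s=np.linalg.lstsq(A,bz[k],rcond=None)[0]; print(k.sum(),"slope deg",np.degrees(np.arctan(s[0])),"maxz",bz[k].max(),"minx",bx[k].min())
```

```text
t 5.25 q [-0.6005  0.4004  1.6642 -0.0005  1.08   -1.4822] pos [ 0.5056 -0.263   0.1692] xang 140.52983180877737 tilt [-0.0027  0.0013 -1.    ] w 0.01757044612463797 ft [-5.7799  1.3744  4.5052]
tool shift mm [-16.9304   1.1178 -15.6149]
[0.1316 0.8131 0.1213]
2457 slope deg -57.7009222876067 maxz 0.5472747718570437 minx -0.185112011673439
```

View pics/side2.png

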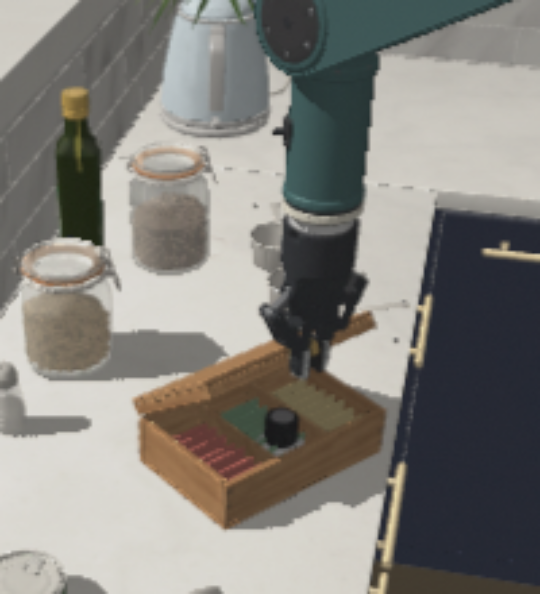

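The lid is raised about 37° and pinched by the pull, with the cap visible at crop (282,428). The wrist joint's face is at crop (290,30), i.e. image (357,11).

Run:
```python
from h import *
d=np.load("pics/side2.npy");P=depthpts("side",d);z0=.1692
for u,v in ((357,11),(357,24),(345,11),(369,11),(357,2)): print(u,v,P[v,u],P[v,u,2]-z0)
```

```text
357 11 [ 0.54   -0.2052  0.5211] 0.35191421834939995
357 24 [ 0.5389 -0.2103  0.4907] 0.3214799939279511
345 11 [ 0.5735 -0.2408  0.5075] 0.33833438718326536
369 11 [ 0.5112 -0.1903  0.528 ] 0.3587515025480711
357 2 [ 0.542  -0.2099  0.5389] 0.36972218311462224
```

>>> apply_moves:
  increments:
    - {"fingers": 10,"x": -6,"y": 0,"z": -8,"twist": 0}
    - {"fingers": 10,"x": -7,"y": 0,"z": -8,"twist": 0}
    - {"fingers": 10,"x": -8,"y": 0,"z": -8,"twist": 0}
    - {"fingers": 10,"x": -8,"y": 0,"z": -8,"twist": 0}
    - {"fingers": 10,"x": -1,"y": 0,"z": 0,"twist": 0}
    - {"fingers": 10,"x": 0,"y": 0,"z": 0,"twist": 0}
    - {"fingers": 10,"x": 0,"y": 0,"z": 0,"twist": 0}
    - {"fingers": 10,"x": 0,"y": 0,"z": 0,"twist": 0}
    - {"fingers": 10,"x": 0,"y": 0,"z": 0,"twist": 0}
    - {"fingers": 10,"x": 0,"y": 0,"z": 0,"twist": 0}

```text
time_s: 6.55
position: [0.5304, -0.283, 0.2008]
ee_rot: [0.338, 0.941, -0.0, -0.0]
ft_force: [-4.9, -2.7, 2.6]
gripper_width: 0.0174
finger_force: 30.7
```

Run:
```python
from h import *
H=C0+.08*BX
tgt(H-.1105*BX+[0,0,.2006]); print(robot.get_obs()["ft_torque"])
p,d=robot.grab_frame("side"); cv2.imwrite("pics/side3.png",cv2.resize(p[60:200,280:420,::-1],None,fx=4,fy=4)); np.save("pics/side3.npy",d)
p,d=robot.grab_frame("wrist"); cv2.imwrite("pics/w3.png",p[:,:,::-1])
```

```text
t 6.55 q [-0.6049  0.4054  1.5634 -0.0002  1.1727 -1.4869] pos [ 0.5304 -0.283   0.2008] xang 140.53913130345893 tilt [-0.0001 -0.0001 -1.    ] w 0.01738726963729232 ft [-4.8546 -2.7218  2.6291]
tool shift mm [-1.7099  0.9434  0.2497]
[-0.4372  0.5373  0.0691]
```

View pics/w3.png

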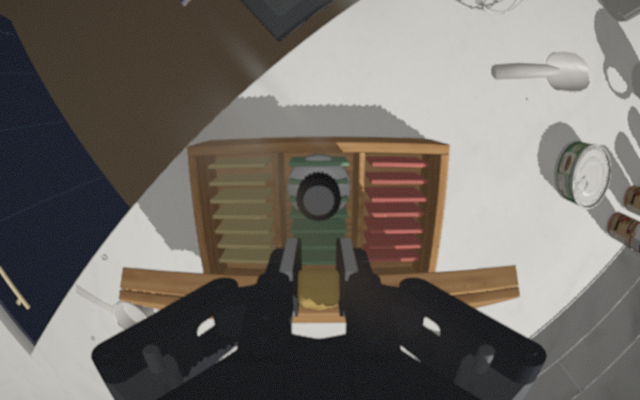

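The wrist view shows the open box with the cap at (319,195). The fingers are on the front side of the raised lid's edge, with the pull pinched at (320,290).

>>> apply_moves:
  increments:
    - {"fingers": 10,"x": -2,"y": 0,"z": 0,"twist": 0}
    - {"fingers": 10,"x": -2,"y": 0,"z": 1,"twist": 0}
    - {"fingers": 10,"x": -1.5,"y": 0,"z": 1.5,"twist": 0}
    - {"fingers": 10,"x": -1,"y": 0,"z": 2,"twist": 0}
    - {"fingers": 10,"x": -1,"y": 0,"z": 2,"twist": 0}
    - {"fingers": 10,"x": -1,"y": 0,"z": 2,"twist": 0}
    - {"fingers": 10,"x": -0.5,"y": 0,"z": 2,"twist": 0}
    - {"fingers": 10,"x": 0,"y": 0,"z": 0,"twist": 0}
    - {"fingers": 10,"x": 0,"y": 0,"z": 0,"twist": 0}
    - {"fingers": 10,"x": 0,"y": 0,"z": 0,"twist": 0}
  force: 20

```text
time_s: 7.9
position: [0.5274, -0.2806, 0.1927]
ee_rot: [0.337, 0.941, 0.003, -0.011]
ft_force: [-38.0, 21.4, 50.0]
gripper_width: 0.0174
finger_force: 49.6
```

Run:
```python
from h import *
H=C0+.08*BX
tgt(H-.1105*BX+[0,0,.2006]); print(robot.get_obs()["ft_torque"],robot.get_obs()["ft_force"]@BX)
for n in ("side","top"):
    p,d=robot.grab_frame(n); np.save(f"pics/{n}4.npy",d); cv2.imwrite(f"pics/{n}4.png",p[:,:,::-1])
    P=depthpts(n,d); Q=P-H; bx=Q@BX; by=Q@BY; bz=Q[...,2]
    for lo,hi in ((-.118,-.07),(.07,.118)):
        k=(d>0)&(bx>-.17)&(bx<.03)&(by>lo)&(by<hi)&(bz>.02)&(bz<.18)
        if k.sum()>20:
            a=np.degrees(np.arctan2(bz[k],-bx[k])); 
            r=np.hypot(bx[k],bz[k]); print(n,lo,k.sum(),"ang pct",np.percentile(a[r>.1],[5,50,95]),"rmax",np.percentile(r,99))
```

```text
t 7.9 q [-0.6049  0.4199  1.5622  0.0008  1.1829 -1.4881] pos [ 0.5274 -0.2806  0.1927] xang 140.5809238687365 tilt [-0.0189  0.014  -0.9997] w 0.017359685033519423 ft [-37.9583  21.4205  49.9853]
tool shift mm [-5.4209  0.961  -8.0251]
[3.354  5.4618 0.0073] -42.96680263436692
side -0.118 764 ang pct [10.0956 22.6641 67.8454] rmax 0.1727228746785686
side 0.07 829 ang pct [ 9.7887 21.9061 72.6944] rmax 0.19781166737340283
top -0.118 72 ang pct [65.9321 68.6239 72.8625] rmax 0.20829641334764804
top 0.07 1011 ang pct [12.0432 66.3334 82.9244] rmax 0.2079692369698194
```

>>> apply_moves:
  increments:
    - {"fingers": 30,"x": 0,"y": 0,"z": 2,"twist": 0}
    - {"fingers": 40,"x": 0,"y": 0,"z": 2,"twist": 0}
    - {"fingers": 50,"x": 0,"y": 0,"z": 2,"twist": 0}
    - {"fingers": 60,"x": 0,"y": 0,"z": 1,"twist": 0}
    - {"fingers": 70,"x": 0,"y": 0,"z": 1,"twist": 0}
    - {"fingers": 80,"x": 0,"y": 0,"z": 0,"twist": 0}
    - {"fingers": 85,"x": 0,"y": 0,"z": 0,"twist": 0}
    - {"fingers": 85,"x": 0,"y": 0,"z": 0,"twist": 0}
    - {"fingers": 85,"x": 0,"y": 0,"z": 0,"twist": 0}
    - {"fingers": 85,"x": 0,"y": 0,"z": 0,"twist": 0}

```text
time_s: 9.25
position: [0.5375, -0.2886, 0.1824]
ee_rot: [0.338, 0.941, 0.0, 0.0]
ft_force: [-0.6, 0.6, 0.7]
gripper_width: 0.0848
finger_force: 0.2
```

Run:
```python
from h import *
H=C0+.08*BX
tgt(H-.1105*BX+[0,0,.18]); print(robot.get_obs()["ft_force"]@BX)
p,d=robot.grab_frame("wrist"); a=cv2.resize(p,None,fx=.62,fy=.62)
p,d=robot.grab_frame("side"); b=cv2.resize(p[50:200,270:420],None,fx=248/150,fy=248/150)
cv2.imwrite("pics/m5.png",np.hstack([a,b])[:,:,::-1])
```

```text
t 9.25 q [-0.606   0.4365  1.5628  0.0001  1.1422 -1.4881] pos [ 0.5375 -0.2886  0.1824] xang 140.5359073781948 tilt [ 0.0002  0.     -1.    ] w 0.08484049121423483 ft [-0.6111  0.6306  0.6727]
tool shift mm [7.3554 0.7775 2.3679]
-0.8719082165202633
```

View pics/m5.png

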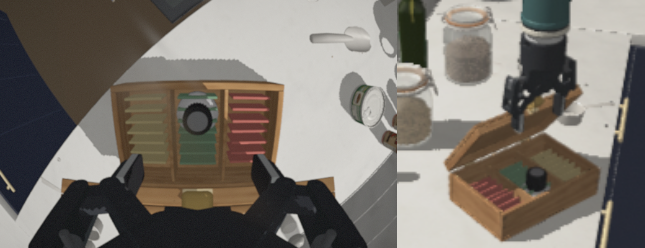

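The lid rests on the opened fingers at about 55°: in the left half the fingers straddle the pull, and the side crop shows the lid leaning on the hand. Next I shift sideways and twist so that one finger leads and pushes the lid.

>>> apply_moves:
  increments:
    - {"fingers": 85,"x": 0,"y": 10,"z": 0,"twist": 0}
    - {"fingers": 85,"x": 0,"y": 10,"z": 0,"twist": 0}
    - {"fingers": 85,"x": 0,"y": 0,"z": 0,"twist": 10}
    - {"fingers": 85,"x": 0,"y": 0,"z": 0,"twist": 10}
    - {"fingers": 85,"x": 0,"y": 0,"z": 0,"twist": 10}
    - {"fingers": 85,"x": 0,"y": 0,"z": 0,"twist": 10}
    - {"fingers": 85,"x": 0,"y": 0,"z": 0,"twist": 10}
    - {"fingers": 85,"x": 0,"y": 0,"z": 0,"twist": 10}
    - {"fingers": 85,"x": 0,"y": 0,"z": 0,"twist": 10}
    - {"fingers": 85,"x": 0,"y": 0,"z": 0,"twist": 10}

```text
time_s: 10.6
position: [0.5509, -0.2725, 0.1824]
ee_rot: [0.865, 0.502, 0.0, 0.0]
ft_force: [1.0, 0.1, -0.3]
gripper_width: 0.0851
finger_force: 0.2
```

Run:
```python
from h import *
H=C0+.08*BX
tgt(H-.05*BX+[0,0,.165]); print(robot.get_obs()["ft_force"]@BX)
p,d=robot.grab_frame("top"); a=p[120:280,370:530]
p,d=robot.grab_frame("side"); b=p[40:200,270:430]
cv2.imwrite("pics/m6.png",cv2.resize(np.hstack([a,b])[:,:,::-1],None,fx=2.4,fy=2.4))
```

```text
t 10.6 q [-0.572   0.4424  1.5526  0.0006  1.1462 -0.0527] pos [ 0.5509 -0.2725  0.1824] xang 60.23486921358156 tilt [ 0.0006  0.0003 -1.    ] w 0.08511334703299514 ft [ 1.011  0.063 -0.293]
tool shift mm [-28.4949  48.9661  17.3617]
0.7448803637117779
```

View pics/m6.png

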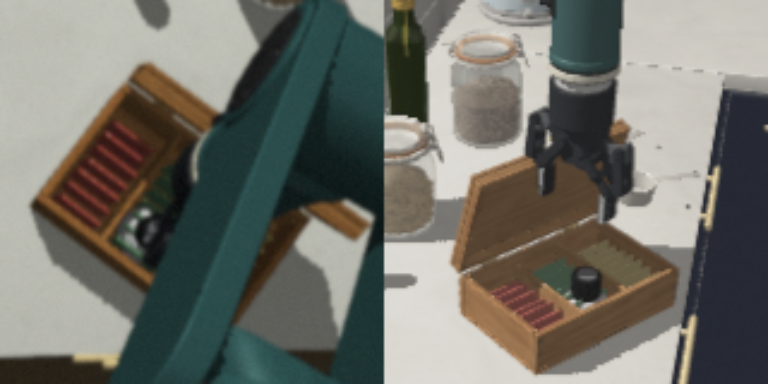

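Top and side views: the leading finger has pushed the lid to about 75°, and the hand is clear of the cap. I push on towards the back with a lower hand, then retreat.

>>> apply_moves:
  increments:
    - {"fingers": 85,"x": 0,"y": 2,"z": 8,"twist": 0}
    - {"fingers": 85,"x": 0,"y": 4,"z": 9,"twist": 0}
    - {"fingers": 85,"x": -1.5,"y": 9,"z": 0,"twist": 0}
    - {"fingers": 85,"x": -1.5,"y": 10,"z": 0,"twist": 0}
    - {"fingers": 85,"x": -1.5,"y": 10,"z": 0,"twist": 0}
    - {"fingers": 85,"x": -1.5,"y": 10,"z": 0,"twist": 0}
    - {"fingers": 85,"x": -1.5,"y": 10,"z": 0,"twist": 0}
    - {"fingers": 85,"x": 0,"y": 0,"z": 0,"twist": 0}
    - {"fingers": 85,"x": 0,"y": 0,"z": 0,"twist": 0}
    - {"fingers": 85,"x": 0,"y": -10,"z": 0,"twist": 0}

```text
time_s: 11.95
position: [0.5895, -0.3042, 0.1695]
ee_rot: [0.863, 0.506, 0.002, 0.005]
ft_force: [-1.3, 0.5, -0.6]
gripper_width: 0.0851
finger_force: 0.0
```

Run:
```python
from h import *
H=C0+.08*BX
tgt(C0-.03*BX+[0,0,.165]); print(robot.get_obs()["ft_force"]@BX)
for n in ("top","side"):
    p,d=robot.grab_frame(n); cv2.imwrite(f"pics/{n}7.png",p[:,:,::-1])
    P=depthpts(n,d); Q=P-H; bx=Q@BX; by=Q@BY; bz=Q[...,2]
    for lo,hi in ((-.115,-.07),(.06,.115)):
        k=(d>0)&(bx>-.1)&(bx<.15)&(by>lo)&(by<hi)&(bz>.05)&(bz<.17)
        if k.sum()>20: print(n,lo,k.sum(),np.percentile(np.degrees(np.arctan2(bz[k],-bx[k])),[5,25,50,75,95]))
```

```text
t 11.95 q [-0.5804  0.515   1.4585  0.0001  1.1573 -0.0703] pos [ 0.5895 -0.3042  0.1695] xang 60.76806016390443 tilt [ 0.009  -0.0059 -0.9999] w 0.08511455829809762 ft [-1.2725  0.4723 -0.6369]
tool shift mm [ -9.8409 -59.6149   3.8645]
-1.2853490608849871
top -0.115 589 [ 74.4278  97.0337 102.1016 102.8675 104.238 ]
top 0.06 865 [ 42.906   92.3857 101.9635 102.7176 104.216 ]
side -0.115 297 [ 31.5424  54.8063  88.0709 103.3828 106.1963]
side 0.06 575 [ 43.39    94.0201 102.3027 103.7654 105.8915]
```

The depth readings put the lid at about 100° (1.75 rad), on its stop. Next I move above the cap and measure it with the wrist camera.

>>> apply_moves:
  increments:
    - {"fingers": 85,"x": -2,"y": -12,"z": 0,"twist": 0}
    - {"fingers": 75,"x": -2,"y": -12,"z": 0,"twist": 0}
    - {"fingers": 60,"x": -2,"y": -12,"z": 0,"twist": 0}
    - {"fingers": 50,"x": -2,"y": -12,"z": 0,"twist": 0}
    - {"fingers": 50,"x": -2,"y": -12,"z": 0,"twist": 0}
    - {"fingers": 50,"x": 0,"y": 0,"z": 0,"twist": 0}
    - {"fingers": 50,"x": 0,"y": 0,"z": 0,"twist": 0}
    - {"fingers": 50,"x": 0,"y": 0,"z": 0,"twist": 0}
    - {"fingers": 50,"x": 0,"y": 0,"z": 0,"twist": 0}
    - {"fingers": 50,"x": 0,"y": 0,"z": 0,"twist": 0}

```text
time_s: 13.3
position: [0.5286, -0.2811, 0.1652]
ee_rot: [0.864, 0.504, 0.0, -0.0]
ft_force: [0.5, 0.2, -0.6]
gripper_width: 0.0504
finger_force: 0.0
```

Run:
```python
from h import *
tgt(C0-.03*BX+[0,0,.077]); print(C0-.03*BX)
p,d=robot.grab_frame("wrist"); cv2.imwrite("pics/w8.png",p[:,:,::-1])
```

```text
t 13.3 q [-0.6041  0.4407  1.6057  0.0001  1.0952 -0.0899] pos [ 0.5286 -0.2811  0.1652] xang 60.536726582948965 tilt [-0.      0.0001 -1.    ] w 0.05038323302438514 ft [ 0.5369  0.1753 -0.597 ]
tool shift mm [-0.2251  4.8083 88.2188]
[ 0.5327 -0.2837  0.    ]
```

View pics/w8.png

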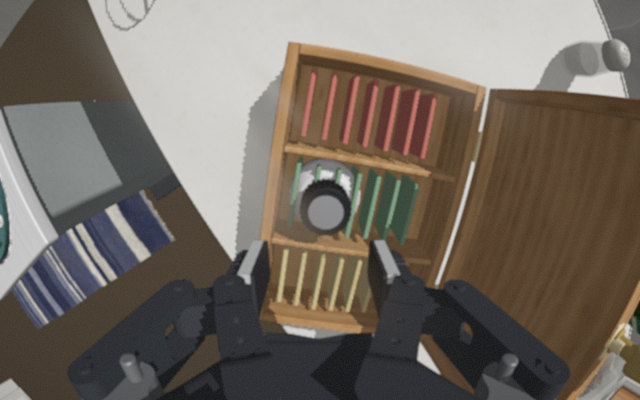

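The wrist view shows the lid fully open at right. The cap's top face is at about (325,212), between the dividers.

Run:
```python
from h import *
I=cv2.imread("pics/w8.png"); g=cv2.cvtColor(I,cv2.COLOR_BGR2GRAY)
dark=(g<60).astype(np.uint8); r=np.zeros_like(dark); r[170:240,292:362]=1
k=dark*r; c,l,s,ce=cv2.connectedComponentsWithStats(k); j=1+np.argmax(s[1:,4]); print("dark",s[j],ce[j])
cn,_=cv2.findContours((l==j).astype(np.uint8),cv2.RETR_EXTERNAL,cv2.CHAIN_APPROX_NONE); cn=max(cn,key=len); print(cv2.minEnclosingCircle(cn))
hol=np.zeros_like(dark); cv2.drawContours(hol,[cn],-1,1,-1); hol=hol&(1-(l==j).astype(np.uint8))
c,l2,s2,ce2=cv2.connectedComponentsWithStats(hol); q=1+np.argmax(s2[1:,4]); print("disc",s2[q],ce2[q])
X=wrist_px([ce2[q]],.076); print(X); tgt([X[0,0],X[0,1],.077])
n=s2[q]; print(wrist_px([(n[0],ce2[q][1]),(n[0]+n[2],ce2[q][1])],.076))
```

```text
dark [304 180  47  54 730] [330.6986 196.8836]
((326.4861755371094, 206.26959228515625), 27.29326629638672)
disc [334 231   1   1   1] [334. 231.]
[[ 0.5303 -0.3002  0.076 ]]
t 13.35 q [-0.6041  0.4407  1.6058  0.0001  1.0952 -0.09  ] pos [ 0.5286 -0.2811  0.1652] xang 60.53800757896494 tilt [-0.0001  0.0001 -1.    ] w 0.04991160111207859 ft [-0.4275 -0.3223  0.071 ]
tool shift mm [-15.7887  10.9244  88.191 ]
[[ 0.5303 -0.3002  0.076 ]
 [ 0.531  -0.3006  0.076 ]]
```

Run:
```python
from h import *
I=cv2.imread("pics/w8.png"); h=cv2.cvtColor(I,cv2.COLOR_BGR2HSV)
print([I[212,u].tolist() for u in range(296,360,6)],[I[v,325].tolist() for v in range(184,246,5)])
m=((h[...,1]<60)&(h[...,2]>55)&(h[...,2]<150)).astype(np.uint8); z=np.zeros_like(m); z[186:240,296:356]=1; m*=z
m=cv2.morphologyEx(m,cv2.MORPH_OPEN,np.ones((5,5)))
c,l,s,ce=cv2.connectedComponentsWithStats(m); j=l[212,325]; print(s[j],ce[j])
for e in (ce[j],(325,212)):
    X=wrist_px([e],.076); print(X); tgt([X[0,0],X[0,1],.077])
```

```text
[[115, 120, 124], [69, 79, 86], [120, 122, 123], [138, 139, 140], [143, 142, 143], [142, 141, 142], [143, 141, 140], [143, 141, 141], [71, 70, 70], [76, 91, 74], [98, 113, 129]] [[33, 35, 33], [48, 47, 47], [65, 64, 63], [143, 141, 141], [143, 142, 141], [142, 142, 141], [141, 139, 141], [142, 140, 141], [140, 139, 140], [103, 104, 106], [64, 77, 91], [86, 120, 152], [92, 127, 158]]
[ 296  192   49   42 1628] [319.5362 211.9361]
[[ 0.5283 -0.2818  0.076 ]]
t 13.35 q [-0.6041  0.4407  1.6058  0.0001  1.0952 -0.09  ] pos [ 0.5286 -0.2811  0.1652] xang 60.53800757896494 tilt [-0.0001  0.0001 -1.    ] w 0.04991160111207859 ft [-0.4275 -0.3223  0.071 ]
tool shift mm [-0.7324  0.0829 88.1936]
[[ 0.5317 -0.2838  0.076 ]]
t 13.35 q [-0.6041  0.4407  1.6058  0.0001  1.0952 -0.09  ] pos [ 0.5286 -0.2811  0.1652] xang 60.53800757896494 tilt [-0.0001  0.0001 -1.    ] w 0.04991160111207859 ft [-0.4275 -0.3223  0.071 ]
tool shift mm [-0.7815  4.0798 88.1931]
```

>>> apply_moves:
  increments:
    - {"fingers": 47,"x": -0.6,"y": 4.3,"z": 0,"twist": 0}
    - {"fingers": 47,"x": 0,"y": 0,"z": 15,"twist": 9.6}
    - {"fingers": 47,"x": 0,"y": 0,"z": 20,"twist": 0}
    - {"fingers": 47,"x": 0,"y": 0,"z": 20,"twist": 0}
    - {"fingers": 47,"x": 0,"y": 0,"z": 15,"twist": 0}
    - {"fingers": 47,"x": 0,"y": 0,"z": 10,"twist": 0}
    - {"fingers": 47,"x": 0,"y": 0,"z": 7,"twist": 0}
    - {"fingers": 47,"x": 0,"y": 0,"z": 0,"twist": 0}
    - {"fingers": 47,"x": 0,"y": 0,"z": 0,"twist": 0}
    - {"fingers": 47,"x": 0,"y": 0,"z": 0,"twist": 0}

```text
time_s: 14.6
position: [0.5323, -0.2839, 0.0788]
ee_rot: [0.903, 0.43, 0.0, 0.0]
ft_force: [-0.3, 0.6, 0.8]
gripper_width: 0.0466
finger_force: 0.0
```

Run:
```python
from h import *
tgt([.532,-.2838,.077])
p,d=robot.grab_frame("wrist"); cv2.imwrite("pics/w9.png",p[100:,120:520,::-1])
```

```text
t 14.6 q [-0.6045  0.5541  1.6662  0.0001  0.9203  0.0772] pos [ 0.5323 -0.2839  0.0788] xang 50.93630479708573 tilt [ 0.0008 -0.0005 -1.    ] w 0.04660574420735079 ft [-0.3003  0.648   0.8003]
tool shift mm [-0.0753 -0.3107  1.8401]
```

View pics/w9.png

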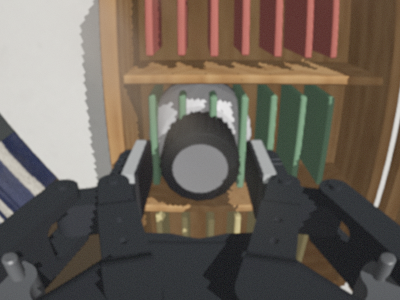

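The cap (crop (202,170)) sits between the pads with even gaps. I close at 20 N.

>>> apply_moves:
  increments:
    - {"fingers": 42,"x": 0,"y": 0,"z": 1,"twist": 0}
    - {"fingers": 38,"x": 0,"y": 0,"z": 0,"twist": 0}
    - {"fingers": 34,"x": 0,"y": 0,"z": 0,"twist": 0}
    - {"fingers": 34,"x": 0,"y": 0,"z": 0,"twist": 0}
    - {"fingers": 34,"x": 0,"y": 0,"z": 0,"twist": 0}
    - {"fingers": 34,"x": 0,"y": 0,"z": 0,"twist": -2}
    - {"fingers": 34,"x": 0,"y": 0,"z": 0,"twist": -2}
    - {"fingers": 34,"x": 0,"y": 0,"z": 0,"twist": -2}
    - {"fingers": 34,"x": 0,"y": 0,"z": 0,"twist": -2}
    - {"fingers": 34,"x": 0,"y": 0,"z": 0,"twist": -2}
  force: 20

```text
time_s: 15.9
position: [0.5321, -0.2838, 0.0775]
ee_rot: [0.861, 0.508, 0.0, 0.0]
ft_force: [-0.3, -0.9, 4.9]
gripper_width: 0.0371
finger_force: 20.1
```

Run:
```python
from h import *
tgt([.532,-.2838,.077]); o=robot.get_obs(); print(o["ft_torque"],o["finger_force"])
```

```text
t 15.9 q [-0.6045  0.5559  1.6671  0.0002  0.9181 -0.0998] pos [ 0.5321 -0.2838  0.0775] xang 61.075423210552096 tilt [ 0.0004 -0.0002 -1.    ] w 0.0371234735333683 ft [-0.3271 -0.9268  4.8712]
tool shift mm [-0.0529 -0.1378  0.5368]
[-0.0231 -0.069  -0.0566] 20.131457448005676
```

>>> apply_moves:
  increments:
    - {"fingers": 34,"x": 0,"y": 0,"z": 0,"twist": -2}
    - {"fingers": 34,"x": 0,"y": 0,"z": 0,"twist": -2}
    - {"fingers": 34,"x": 0,"y": 0,"z": 0,"twist": -2}
    - {"fingers": 34,"x": 0,"y": 0,"z": 0,"twist": -2}
    - {"fingers": 34,"x": 0,"y": 0,"z": 0,"twist": -2}
    - {"fingers": 34,"x": 0,"y": 0,"z": 0,"twist": -2}
    - {"fingers": 34,"x": 0,"y": 0,"z": 0,"twist": -2}
    - {"fingers": 34,"x": 0,"y": 0,"z": 0,"twist": 0}
    - {"fingers": 34,"x": 0,"y": 0,"z": 0,"twist": 0}
    - {"fingers": 34,"x": 0,"y": 0,"z": 0,"twist": 0}

```text
time_s: 17.15
position: [0.5321, -0.2838, 0.0775]
ee_rot: [0.793, 0.609, 0.0, 0.0]
ft_force: [-0.9, -0.2, 6.4]
gripper_width: 0.037
finger_force: 20.2
```

Run:
```python
from h import *
tgt([.532,-.2838,.077]); o=robot.get_obs(); print(o["ft_torque"],o["finger_force"])
```

```text
t 17.15 q [-0.6045  0.5559  1.6671  0.0001  0.9182 -0.3431] pos [ 0.5321 -0.2838  0.0775] xang 75.02196688874477 tilt [ 0.0004 -0.0002 -1.    ] w 0.03700940626865054 ft [-0.916  -0.1903  6.3769]
tool shift mm [-0.0387 -0.1315  0.5279]
[ 0.0074 -0.0037  0.0351] 20.16005426645279
```

>>> apply_moves:
  increments:
    - {"fingers": 34,"x": 0,"y": 0,"z": 0,"twist": -6}
    - {"fingers": 34,"x": 0,"y": 0,"z": 0,"twist": -6}
    - {"fingers": 34,"x": 0,"y": 0,"z": 0,"twist": -6}
    - {"fingers": 34,"x": 0,"y": 0,"z": 0,"twist": -6}
    - {"fingers": 34,"x": 0,"y": 0,"z": 0,"twist": -6}
    - {"fingers": 34,"x": 0,"y": 0,"z": 0,"twist": -6}
    - {"fingers": 34,"x": 0,"y": 0,"z": 0,"twist": -6}
    - {"fingers": 34,"x": 0,"y": 0,"z": 0,"twist": -6}
    - {"fingers": 34,"x": 0,"y": 0,"z": 0,"twist": -6}
    - {"fingers": 34,"x": 0,"y": 0,"z": 0,"twist": -6}

```text
time_s: 18.4
position: [0.5326, -0.2849, 0.0776]
ee_rot: [0.381, 0.925, -0.001, 0.001]
ft_force: [0.9, -4.6, 2.4]
gripper_width: 0.037
finger_force: 20.0
```

Run:
```python
from h import *
tgt([.532,-.2838,.077]); o=robot.get_obs(); print(o["ft_torque"],o["finger_force"])
```

```text
t 18.4 q [-0.6049  0.5561  1.6664 -0.0012  0.9166 -1.3935] pos [ 0.5326 -0.2849  0.0776] xang 135.2243374084132 tilt [ 0.0015 -0.0022 -1.    ] w 0.037025095010847296 ft [ 0.8808 -4.6     2.366 ]
tool shift mm [1.2405 0.3457 0.6064]
[-0.8208 -0.05   -0.1603] 19.988940060138702
```

>>> apply_moves:
  increments:
    - {"fingers": 34,"x": 0,"y": 0,"z": 0,"twist": 0}
    - {"fingers": 34,"x": 0,"y": 0,"z": 0,"twist": 0}
    - {"fingers": 34,"x": 0,"y": 0,"z": -1,"twist": 0}
    - {"fingers": 34,"x": 0,"y": 0,"z": -1,"twist": 0}
    - {"fingers": 34,"x": 0,"y": 0,"z": -1,"twist": 0}
    - {"fingers": 34,"x": 0,"y": 0,"z": -1,"twist": 0}
    - {"fingers": 34,"x": 0,"y": 0,"z": -1,"twist": 0}
    - {"fingers": 34,"x": 0,"y": 0,"z": -1,"twist": 0}
    - {"fingers": 34,"x": 0,"y": 0,"z": 0,"twist": 0}
    - {"fingers": 34,"x": 0,"y": 0,"z": 0,"twist": 0}

```text
time_s: 19.65
position: [0.5316, -0.2831, 0.0833]
ee_rot: [0.383, 0.924, 0.0, -0.001]
ft_force: [-0.0, -0.4, 1.7]
gripper_width: 0.037
finger_force: 20.7
```

Run:
```python
from h import *
tgt([.532,-.2838,.077]); o=robot.get_obs(); print(o["ft_torque"],o["finger_force"])
p,d=robot.grab_frame("wrist"); cv2.imwrite("pics/w10.png",p[100:,120:520,::-1])
g=cv2.cvtColor(p,cv2.COLOR_RGB2GRAY);
```

```text
t 19.65 q [-0.6043  0.5477  1.664   0.0006  0.931  -1.3888] pos [ 0.5316 -0.2831  0.0833] xang 134.93046999376236 tilt [-0.0007  0.001  -1.    ] w 0.03695318522732154 ft [-0.0331 -0.3663  1.6891]
tool shift mm [-0.8279 -0.2083  6.3288]
[-0.1066 -0.11   -0.0347] 20.71236401796341
```

>>> apply_moves:
  increments:
    - {"fingers": 34,"x": 0,"y": 0,"z": -3,"twist": 0}
    - {"fingers": 34,"x": 0,"y": 0,"z": -4,"twist": 0}
    - {"fingers": 34,"x": 0,"y": 0,"z": -6,"twist": 0}
    - {"fingers": 34,"x": 0,"y": 0,"z": -10,"twist": 0}
    - {"fingers": 34,"x": 0,"y": 0,"z": -15,"twist": 0}
    - {"fingers": 34,"x": 0,"y": 0,"z": -15,"twist": 0}
    - {"fingers": 34,"x": 0,"y": 0,"z": -15,"twist": 0}
    - {"fingers": 34,"x": 0,"y": 0,"z": -15,"twist": 0}
    - {"fingers": 34,"x": 0,"y": 0,"z": -12,"twist": 0}
    - {"fingers": 34,"x": 0,"y": 0,"z": -9,"twist": 0}

```text
time_s: 20.95
position: [0.5321, -0.2838, 0.1882]
ee_rot: [0.383, 0.924, -0.0, 0.0]
ft_force: [0.1, -0.6, -0.5]
gripper_width: 0.0369
finger_force: 20.6
```

>>> apply_moves:
  increments:
    - {"fingers": 34,"x": 0,"y": 0,"z": 0,"twist": 0}
    - {"fingers": 34,"x": 0,"y": 0,"z": 0,"twist": 0}
    - {"fingers": 34,"x": 0,"y": 0,"z": 0,"twist": 0}
    - {"fingers": 34,"x": 0,"y": 0,"z": 0,"twist": 0}
    - {"fingers": 34,"x": 0,"y": 0,"z": 0,"twist": 0}
    - {"fingers": 34,"x": 0,"y": 0,"z": 0,"twist": 0}
    - {"fingers": 34,"x": 0,"y": 0,"z": 0,"twist": 0}
    - {"fingers": 34,"x": 0,"y": 0,"z": 0,"twist": 0}
    - {"fingers": 34,"x": 0,"y": 0,"z": 0,"twist": 0}
    - {"fingers": 34,"x": 0,"y": 0,"z": 0,"twist": 0}

```text
time_s: 22.2
position: [0.5319, -0.2837, 0.1873]
ee_rot: [0.383, 0.924, 0.0, -0.0]
ft_force: [0.3, 0.1, -0.9]
gripper_width: 0.037
finger_force: 20.6
```

Run:
```python
from h import *
tgt([.532,-.2838,.187]); o=robot.get_obs(); print(o["ft_torque"],o["finger_force"],o["qd"])
p,d=robot.grab_frame("wrist"); a=cv2.resize(p,None,fx=.6,fy=.6)
p,d=robot.grab_frame("side"); P=depthpts("side",d); b=cv2.resize(p[50:200,270:420],(384,384))
cv2.imwrite("pics/m11.png",np.hstack([np.vstack([a,np.zeros((144,384,3),np.uint8)]),b])[:,:,::-1])
```

```text
t 22.2 q [-0.6045  0.4218  1.5741  0.0001  1.1458 -1.3888] pos [ 0.5319 -0.2837  0.1873] xang 134.9357826387211 tilt [ 0.      0.0001 -1.    ] w 0.036998923233617524 ft [ 0.321   0.1328 -0.9068]
tool shift mm [-0.1087 -0.0299  0.3183]
[ 0.017  -0.0118  0.0481] 20.64350813627243 [ 0.0001  0.      0.0015 -0.0013 -0.      0.    ]
```

View pics/m11.png

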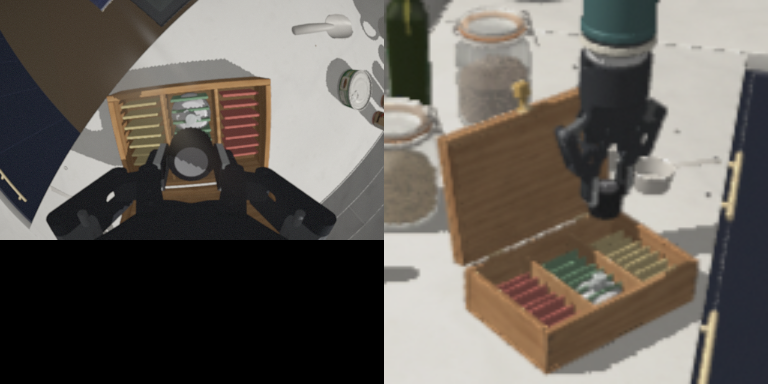

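The lid stands open on its stop. The cap is held upright at side crop (605,200), above the bared neck at (597,283). The cap's underside is about 90 mm above the neck, and the arm is still.

```bash
python3 -c "
from cell import robot
print(robot.sign_off())"
```

```text
the job is handed in; nothing more can be done
None
```

The job is handed in: the lid rests open on its stop, the cap came off counter-clockwise (a right-handed thread), and the gripper holds it upright and still about 90 mm straight above the neck; I did not touch the ramekin, tin or mug.

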